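Put the set square away in its rack and lock it in

ROBOT

A 6-joint arm with a two-finger parallel gripper is mounted at the origin on the work surface. World frame = base frame: x ahead of the robot, y to its left, z up, the work surface at z = 0. Lengths are in m, angles in rad, forces in N, time in s.
With the tool pointing down it reaches from about 0.375 to 0.9 m from the base axis. Payload 3.1 kg.
Tool frame: the origin (TCP) lies between the finger pads; the fingertips stand manip.nose_length ahead of it and the grasp point (between the pads) lies 5 mm behind it (manip.nose_length is the distance from the TCP to the fingertips, in m); z points along the fingers, y is the line along which they close (so a half turn about z gives the same grasp; the last joint's range is limited). The gripper opens to 85 mm and grips with 20 to 120 N. Pads are 22 mm wide; open, the fingers measure 114 mm over their backs; the gripper's body (76 mm by 85 mm) begins 54 mm behind the grasp point. The pads swing forward as they close: fully open they stand 13 mm farther back than shut.
Start: joints at [-1.419, 0.527, 1.433, -0, 1.181, -0.178], TCP at [0.203, -0.591, 0.245] pointing down, gripper open.
Joint ranges: [-3.08, 3.08], [-0.75, 2.2], [0.22, 2.44], [-1.43, 4.57], [0, 2.65], [-2.85, 2.85]. Speed limits (rad/s): [2.79, 2.79, 3.14, 3.14, 3.14, 3.14].

INTERFACE

Orientations are given as a unit quaternion [x, y, z, w].
In Python, from station import monitor, eyes, job, manip gives the robot as it stands.
- The arm moves only by the shell command python3 -m pendant 'ROWS' [FORCE]. ROWS is JSON, a list that holds one entry, the list of rows, each a list of 7 numbers: the shift along the tool's x, y, z as a fraction of full scale, then the turn, a rotation vector about the tool's x, y, z as a fraction of full scale, then the opening, from 0 (shut) to 1 (fully open). A call has 1 to 20 rows; each row shifts and turns the commanded pose from where the row before left it, along the tool's axes as they then stand; what a row does not reach is not made up. Full scale, the value 1, is 800 mm for a shift and 0.12 rad for a turn. A row lasts 1/10 s, in which the tool goes at most 50 mm and 8.59 degrees, less where a joint would pass 70% of its speed; a pose out of reach is approached as far as the arm can. A call with a number of a shift or a turn outside -1 to 1 is refused whole. A call with a gripper value outside its range is refused whole. The fingers move at their own pace and stop on an object; FORCE is the grip in N (left out, the last holds). Time passes only in rows, so rows that do not move let the fingers close. It gives the time, the measured TCP pose, the force, the opening and the grip force at its end, in the units of the state.
- monitor.sense(): the state, without advancing time (a new reading comes with each control period).
- eyes.snapshot(name): name is "side" or "top" or "wrist"; returns a dict with "pixels" (420x560x3 uint8, red, green, blue), "depth" (420x560 float32, m along the optical axis (not along the pixel's ray), 0 where there is no reading), "intrinsics" (3x3 intrinsics, pixels), "k1" (the pictures are not rectified: a ray, as slopes to the right and down, at radius r is drawn at 1 + k1 r^2 times it, then the intrinsics apply), "eye" and "attitude" of the camera in the world. Camera axes: x right, y down, z forward; pixel columns grow to the right and rows downward; lengths in m; the calibration is good to about 2 mm. A picture is of the moment at which its call begins.
- job.sign_off(): hands the job in; it is judged then, once.
The state is a dict: "t": time; "q": joint angles; "qd": joint speeds; "tau": joint torques, N m; "tcp_pos": TCP position; "tool_rot": TCP orientation; "force": force on the tool from outside, world axes, zero at the start; "ft_torque": the same for the moment, N m; "finger_gap": opening from 0.0 (shut) to 1.0 (fully open); "gripper_force": force on a finger pad.
Only numpy, scipy, OpenCV 4.12 (cv2) and the standard library are available. Lean on these libraries where they do the work, as an engineer would, in place of code of your own. Each camera call takes 0.05 s, during which the arm holds its last target. There are 200 camera calls.

TASK

Put the yellow set square away: slide the red-knobbed keeper on the wooden rack all the way open, take the set square off the black display stand and slide it long edge down, apex up, into the empty slot until it rests on the slot's bottom, and let go. Then slide the keeper all the way shut again so that it covers the end of the set square. Do not push or knock over the other things on the desk.

Things in the scene. Friction and masses are not known exactly. Their poses are not given: they have to be found in the camera images.
- square: Yellow set square, 120 g, 8 mm thick: bar 180 x 28 mm high, on it a 45-degree triangle frame 120 mm wide, apex 88 mm above the long bottom edge, solid for 30 mm below the apex; bar ends stick out as 30 mm shoulders. Origin: middle of the long edge. x = plate normal, y = along the edge, z = to the apex. Same either way round. Starts on the stand, top leaning 20 degrees to the stand's -x.
- stand: Black steel display stand, fixed: foot 110 x 150 x 6 mm; ledge carrying the long edge 24 mm above the desk over the foot's middle, a 10 mm lip on its +x side, two back rests on its -x side up to 42 mm along the plate; above that the plate is free on both sides. Lift it off along the plate's own z. Origin: centre of the foot's underside; y along the ledge.
- rack: Light wood rack, fixed, 45 mm high; x from -30 to +85 mm, y from -110 to +180 mm. Origin: on the desk under the middle of the empty slot. Slots run along y: the empty one at x = 0; one at x = +65 mm with a fixed wooden set square of the same shape, apex 100 mm above the desk. The keeper is at the +y end.
- slot (a point): Middle of the empty slot's bottom, 12 mm above the desk, 33 mm below the rack's top; axes as the rack's. Slot 12 mm wide, 196 mm long (y -98 to +98), its sides flaring at 45 degrees to 24 mm in the top 6 mm. With the set square home its origin is here, its shoulders 5 mm below the rack's top.
- keeper (a joint): Sliding keeper, m: 0 = shut, 0.045 = fully open, opening to the rack's +y. Steel plate 30 x 58 x 6 mm, 1 mm above the rack's top. Shut, its inner end is at slot y = +72 mm: it blocks the empty slot, or covers a seated set square's shoulder; fully open it is 19 mm clear of the slot. Friction about 1.2 N, stays where left. Starts shut or up to 10 mm open.
- keeper_knob (a point): Centre of the part of the red knob to take hold of, 24 mm above the keeper plate's upper face, 76 mm above the desk. The knob is an upright block 16 mm (x of the rack) by 22 mm (y) and 38 mm high, top 90 mm above the desk. It moves with the keeper. Axes as the rack's.
- hourglass: Hourglass, 54 mm across, 100 mm high, standing behind (+x of) the rack. Leave alone. Origin: centre of its underside.
- tape: Orange roll of tape lying flat, 90 mm across, 20 mm high, on the robot's side of the stand. Leave alone. Origin: centre of its underside.
- eraser: White eraser, 30 x 60 x 16 mm, beyond the stand. Leave alone. Origin: centre of its underside.
- mug: Blue mug, 80 mm across, 90 mm high, at the far edge. Leave alone. Origin: centre of its underside.
- pencil_cup: Black cup of pencils, 72 mm across, pencils up to 150 mm high, at the far edge. Leave alone. Origin: centre of its underside.
- paperweight: Brass conical paperweight, 70 mm across, 45 mm high, at the far edge. Leave alone. Origin: centre of its underside.
Things that resemble listed ones, but are neither listed nor needed, are in the scene too. What is meant by the square is not turquoise, and is the larger of those in its own colour.

How it is judged:
By the outcome, as a careful person would: the job done as asked, in the order asked, and still so for the second after the job is handed in, with the robot touching nothing.
It also fails if it takes over 67 s, if anything falls off the work surface, if the arm or the gripper's body presses on something with over 40 N, if the wrist force passes 120 N, or if a joint passes its speed limit or range.

## Working session

There is one attempt and no reset: what is moved stays moved. The work goes in short steps, Python scripts to look and compute and a shell command to move; the robot and the scene stay as the last step left them, time stands still between calls to the robot, and variables do not carry over. Pictures are saved under pics/ and viewed, at most 10 in all, crops included, and the job is handed in when it is done.

```bash
mkdir -p pics; ls
cat > h.py <<'E'
import numpy as np, cv2
from scipy.spatial.transform import Rotation as R
from station import monitor, eyes, job, manip
def snap(n,f=None):
    s=eyes.snapshot(n)
    if f: cv2.imwrite('pics/'+f+'.png',s['pixels'][:,:,::-1])
    np.savez('/tmp/'+n+'.npz',**{k:np.array(v) for k,v in s.items()})
    return s
def rot(a):
    a=np.array(a,float); return a if a.shape==(3,3) else R.from_quat(a).as_matrix()
def rays(s,uv):
    K=np.array(s['intrinsics'],float); uv=np.atleast_2d(np.array(uv,float))
    d=np.array([float(s['k1']),0,0,0])
    p=cv2.undistortPoints(uv.reshape(-1,1,2),K,d).reshape(-1,2)
    return np.c_[p,np.ones(len(p))]@rot(s['attitude']).T
def plane(s,uv,z):
    r=rays(s,uv); e=np.array(s['eye']); return e+r*((z-e[2])/r[:,2])[:,None]
def bydepth(s,uv):
    uv=np.atleast_2d(np.array(uv)); d=s['depth'][uv[:,1].astype(int),uv[:,0].astype(int)]
    return np.array(s['eye'])+rays(s,uv)*d[:,None]
E
python3 - <<'E'
from h import *
print(manip.nose_length, monitor.sense())
for n in('side','top'):
    s=snap(n,n+'0'); print(n,s['eye'],s['attitude'],s['intrinsics'],s['k1'])
E
```

```text
pics
0.014 {'t': 0.0, 'q': array([-1.41850726e+00,  5.28461889e-01,  1.43390164e+00,  8.45438473e-06,
        1.18136574e+00, -1.78503427e-01]), 'qd': array([-7.22342197e-04,  7.25962635e-04,  1.77384023e-05,  6.74929573e-04,
       -1.92576985e-03,  1.73994258e-04]), 'tau': array([ 4.74012450e-04, -4.42347050e+01, -1.78026241e+01,  8.16370800e-06,
        8.46911338e-03, -3.55904405e-06]), 'tcp_pos': array([ 0.2029192 , -0.59042741,  0.24433641]), 'tool_rot': array([ 9.86352896e-01,  1.64641501e-01,  1.79107163e-05, -1.06816347e-03]), 'force': array([0.58170749, 0.73582659, 0.32998962]), 'ft_torque': array([-0.00079913, -0.01801181,  0.00472211]), 'gripper_force': 0.0, 'finger_gap': 0.9958310137922074}
side [0.34419694 1.0016534  1.06702168] [-0.07175889  0.92150349 -0.38025464  0.03299088] [[509.51086193   0.         287.45900577]
 [  0.         509.51086193 210.72725174]
 [  0.           0.           1.        ]] -0.17085808319619275
top [0.1741795  0.03690501 1.54301218] [-0.67458021  0.72850969 -0.08812004  0.08031211] [[518.06603468   0.         280.09278667]
 [  0.         518.06603468 212.5692709 ]
 [  0.           0.           1.        ]] -0.1958017654905202
```

View pics/top0.png

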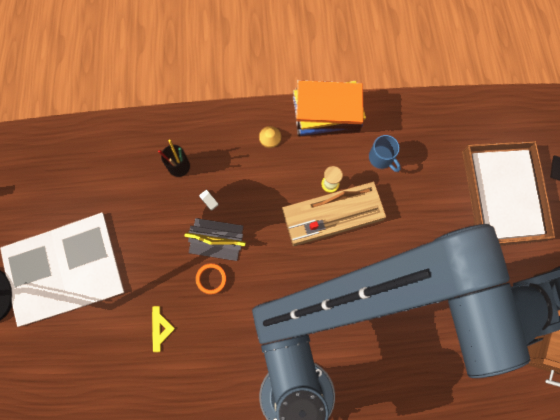

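View pics/side0.png

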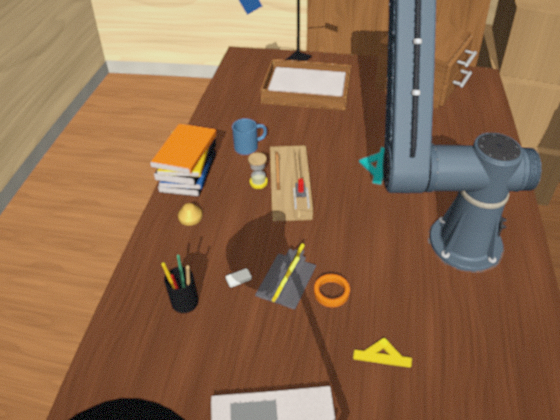

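The top view shows the rack at about (334,212) with its red knob at (314,226), and the stand with the square at (216,239). The tape is at (210,279), and the small yellow one lying flat at (160,329) is a decoy. The side view shows the stand at (287,275) and the knob at (300,187).

```bash
cat > m.py <<'E'
from h import *
def comp(s,m,near):
    n,l,st,c=cv2.connectedComponentsWithStats(m.astype(np.uint8))
    k=min((i for i in range(1,n) if st[i,4]>15),key=lambda i:np.hypot(*(c[i]-near)))
    return l==k,c[k],st[k]
E
python3 - <<'E'
from m import *
S={n:dict(np.load('/tmp/'+n+'.npz')) for n in('top','side')}
near={'top':dict(knob=(314,226),sq=(216,239),rack=(334,212)),'side':dict(knob=(300,187),sq=(288,272),rack=(290,182))}
for n,s in S.items():
    hsv=cv2.cvtColor(s['pixels'],cv2.COLOR_RGB2HSV); h,sa,v=[hsv[...,i].astype(int) for i in range(3)]
    red=((h<6)|(h>174))&(sa>190)&(v>100); yel=(h>24)&(h<34)&(sa>180)&(v>110)
    # rack by depth: height map
    vv,uu=np.mgrid[0:420,0:560]; P=bydepth(s,np.c_[uu.ravel(),vv.ravel()]).reshape(420,560,3)
    print(n,'red px hsv',hsv[near[n]['knob'][1],near[n]['knob'][0]])
    m,c,st=comp(s,red,near[n]['knob']); print('knob',c,st, P[m].mean(0),P[m].max(0))
    m,c,st=comp(s,yel,near[n]['sq']); print('sq',c,st,P[m].mean(0)); 
    q=P[m]; q=q[(q[:,2]>0.02)&(q[:,2]<.13)]; 
    mu=q.mean(0); w,V=np.linalg.eigh(np.cov((q-mu).T)); print(' pca',mu,w**.5,V[:,2],'normal',V[:,0],q.min(0),q.max(0))
    np.save('/tmp/sq_%s.npy'%n,m)
    # rack top at z .045
    m=(abs(P[...,2]-.045)<.008)&(np.hypot(uu-near[n]['rack'][0],vv-near[n]['rack'][1])<75)
    m=cv2.morphologyEx(m.astype(np.uint8),cv2.MORPH_OPEN,np.ones((3,3)))
    m,c,st=comp(s,m,near[n]['rack']); cs=cv2.findContours(m.astype(np.uint8),0,1)[0][0]
    w3=plane(s,cs.reshape(-1,2).astype(float),.045); r=cv2.minAreaRect(w3[:,:2].astype(np.float32)*1000); print('rack',r,cv2.boxPoints(r).round(1).tolist())
    x0,y0=(170,150) if n=='top' else (230,130)
    cv2.imwrite('pics/c_%s.png'%n,cv2.resize(s['pixels'][y0:y0+150,x0:x0+230 if n=='top' else x0+200,::-1],None,fx=3.4,fy=3.4,interpolation=2))
E
```

```text
top red px hsv [  1 210 237]
knob [313.54545455 225.13636364] [310 222   8   7  44] [ 0.48361736 -0.08643837  0.08505838] [ 0.49286165 -0.07667965  0.09684633]
sq [193.17647059 234.76470588] [186 233  14   6  17] [0.4892203  0.26727215 0.0495572 ]
 pca [0.4892203  0.26727215 0.0495572 ] [0.00077979 0.00522701 0.01766534] [-0.40280972 -0.73763522  0.54188432] normal [-0.9045019   0.23019892 -0.35900526] [0.47431332 0.24748039 0.03514981] [0.49874418 0.2891677  0.06859506]
rack ((527.5397338867188, -155.12399291992188), (117.12218475341797, 289.9425354003906), 12.04887580871582) [[440.0, -25.600000381469727], [500.5, -309.1000061035156], [615.0999755859375, -284.70001220703125], [554.5, -1.100000023841858]]
side red px hsv [  1 214 211]
knob [300.53061224 184.87755102] [299 179   4  13  49] [ 0.48165673 -0.0569506   0.09874255] [0.49028101 1.0016534  1.06702168]
sq [287.58823529 273.        ] [286 270   4   7  17] [0.47138211 0.24064575 0.07555989]
 pca [0.47138211 0.24064575 0.07555989] [0.00146955 0.00365378 0.00507231] [ 0.28988911  0.80475272 -0.5180129 ] normal [ 0.89040056 -0.02831438  0.45429631] [0.46760864 0.22924377 0.06982304] [0.47525631 0.24794392 0.0823317 ]
rack ((527.2669067382812, -151.18382263183594), (115.21700286865234, 299.270751953125), 11.71356201171875) [[440.5, -16.399999618530273], [501.20001220703125, -309.3999938964844], [614.0999755859375, -286.0], [553.2999877929688, 7.0]]
```

View pics/c_top.png

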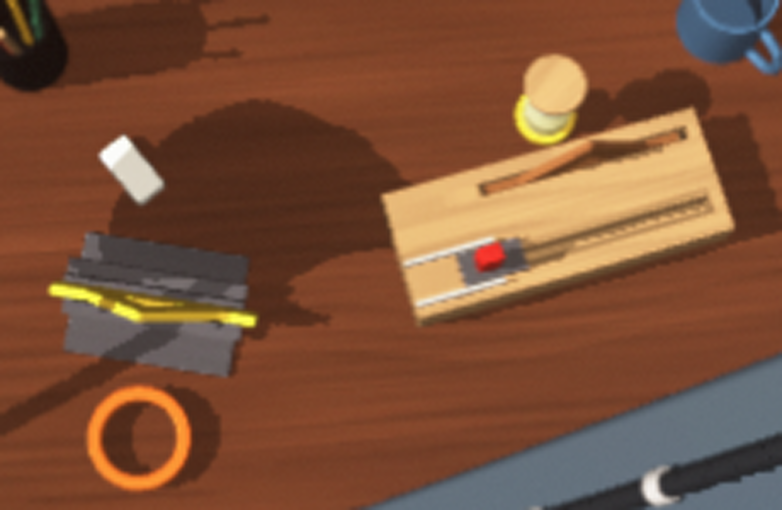

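View pics/c_side.png

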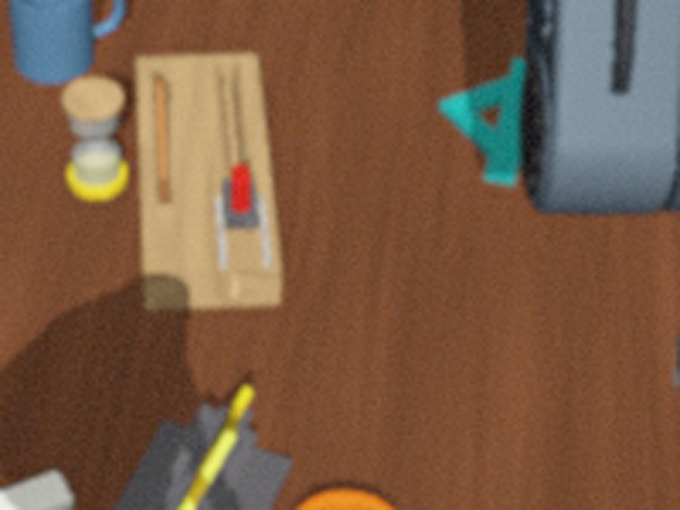

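The crops show the keeper at the +y end of the rack with the knob at crop (490,257). The leaning square's bar ends are at crop (50,290) and (255,320), and its apex at (140,315) leans toward the robot. Next I'll measure the square and the stand foot.

Run:
```python
from m import *
S={n:dict(np.load('/tmp/'+n+'.npz')) for n in('top','side')}
box={'top':(180,215,250,262),'side':(255,235,315,310)}
for n,s in S.items():
    x0,y0,x1,y1=box[n]
    hsv=cv2.cvtColor(s['pixels'],cv2.COLOR_RGB2HSV).astype(int); h,sa,v=[hsv[...,i] for i in range(3)]
    yel=(h>20)&(h<38)&(sa>110)&(v>70); mk=np.zeros_like(yel); mk[y0:y1,x0:x1]=yel[y0:y1,x0:x1]
    vv,uu=np.nonzero(mk); P=bydepth(s,np.c_[uu,vv]); 
    ok=(P[:,2]>.015)&(P[:,2]<.13)&(P[:,0]>.38)&(P[:,0]<.58); P=P[ok]
    print(n,mk.sum(),uu.min(),uu.max(),'ends',(uu[0:0]),[(uu[i],vv[i]) for i in (uu.argmin(),uu.argmax(),vv.argmin(),vv.argmax())])
    for it in range(3):
        mu=P.mean(0);w,V=np.linalg.eigh(np.cov((P-mu).T)); d=(P-mu)@V[:,0]; P=P[abs(d)<max(.004,2*d.std())]
    print(len(P),mu,w**.5,'along',V[:,2],'mid',V[:,1],'n',V[:,0], P[:,2].max(), P[P[:,2].argmax()])
    e=(P-mu)@V[:,2]; print('extent',e.min(),e.max(), 'mid pos',mu+V[:,2]*(e.min()+e.max())/2)
    # foot: dark grey low saturation
    if 1:
        g=(sa<70)&(v<130); b=np.zeros_like(g); b[y0-5:y1+5,x0-5:x1+5]=g[y0-5:y1+5,x0-5:x1+5]; b|=mk
        b=cv2.morphologyEx(b.astype(np.uint8),cv2.MORPH_CLOSE,np.ones((3,3)))
        m,c,st=comp(s,b,((x0+x1)/2,(y0+y1)/2)); m&=~mk
        cs=max(cv2.findContours(m.astype(np.uint8),0,1)[0],key=len); w3=plane(s,cs.reshape(-1,2).astype(float),.006)
        r=cv2.minAreaRect(w3[:,:2].astype(np.float32)*1000); print('foot',r)
```

```text
top 346 184 245 ends [] [(np.int64(184), np.int64(235)), (np.int64(245), np.int64(243)), (np.int64(185), np.int64(233)), (np.int64(239), np.int64(245))]
292 [0.46821306 0.20592184 0.06194163] [0.00217685 0.02195486 0.04645394] along [ 0.23883078  0.9707537  -0.02443588] mid [ 0.36623489 -0.11335209 -0.92359261] n [ 0.8993508  -0.21163307  0.38259584] 0.10917867825400052 [0.45205172 0.20822064 0.10917868]
extent -0.09051049245782884 0.09136406966468615 mid pos [0.46831499 0.20633615 0.0619312 ]
foot ((510.17266845703125, 203.210693359375), (162.109375, 49.24216079711914), 76.7835464477539)
side 316 272 304 ends [] [(np.int64(272), np.int64(298)), (np.int64(304), np.int64(244)), (np.int64(301), np.int64(243)), (np.int64(272), np.int64(301))]
274 [0.47294085 0.22847831 0.06197606] [0.00258299 0.02291845 0.04940195] along [ 0.25682334  0.96167428 -0.09604351] mid [ 0.33926491 -0.18276132 -0.92276629] n [ 0.90495364 -0.20440373  0.37319971] 0.10847455083219337 [0.44936433 0.21651911 0.10847455]
extent -0.10997896640243637 0.07379307107663041 mid pos [0.46829416 0.21107879 0.06371377]
foot ((449.66064453125, 197.64837646484375), (191.00579833984375, 54.66904067993164), 76.49012756347656)
```

```bash
cat >> m.py <<'E'
def Rt(y,z):
    y=np.array(y,float);y/=np.linalg.norm(y);z=np.array(z,float);z/=np.linalg.norm(z)
    y=y-z*(y@z);y/=np.linalg.norm(y);return np.c_[np.cross(y,z),y,z]
def go(T,p,from_=None):
    """turn first, then shift: prints total in row units"""
    st=monitor.sense(); A=R.from_quat(st['tool_rot']); B=R.from_matrix(T)
    rv=(A.inv()*B).as_rotvec(); d=np.array(p)-st['tcp_pos']
    print('t %.2f'%st['t'],'turn units',(rv/.12).round(3),'shift units after',(T.T@d/.8).round(4),'mm',(T.T@d*1000).round(1),'world',(d*1000).round(1))
a=np.deg2rad(12.0); RX=np.array([np.cos(a),np.sin(a),0]); RY=np.array([-np.sin(a),np.cos(a),0]); RO=np.array([.508,-.195,0])
def rack(x,y,z): return RO+RX*x+RY*y+np.array([0,0,z])
E
python3 - <<'E'
from m import *
go(Rt(RX,[0,0,-1]),rack(0,.108,.20))
go(Rt(-RX,[0,0,-1]),rack(0,.108,.20))
E
```

```text
t 0.10 turn units [-1.1000e-02 -1.4000e-02 -1.2079e+01] shift units after [0.5393 0.4758 0.0555] mm [431.4 380.6  44.4] world [282.6 501.1 -44.4]
t 0.10 turn units [-1.5000e-02  1.1000e-02  1.4101e+01] shift units after [-0.5393 -0.4758  0.0555] mm [-431.4 -380.6   44.4] world [282.6 501.1 -44.4]
```

```bash
python3 -m pendant '[[[0,0,0,0,0,-0.93,1],[0,0,0,0,0,-0.93,1],[0,0,0,0,0,-0.93,1],[0,0,0,0,0,-0.93,1],[0,0,0,0,0,-0.93,1],[0,0,0,0,0,-0.93,1],[0,0,0,0,0,-0.93,1],[0,0,0,0,0,-0.93,1],[0,0,0,0,0,-0.93,1],[0,0,0,0,0,-0.93,1],[0,0,0,0,0,-0.93,1],[0,0,0,0,0,-0.93,1],[0,0,0,0,0,-0.93,1]]]' && python3 -m pendant '[[[0.034,0.03,0.003,0,0,0,1],[0.034,0.03,0.003,0,0,0,1],[0.034,0.03,0.003,0,0,0,1],[0.034,0.03,0.003,0,0,0,1],[0.034,0.03,0.003,0,0,0,1],[0.034,0.03,0.003,0,0,0,0.6],[0.034,0.03,0.003,0,0,0,0.6],[0.034,0.03,0.003,0,0,0,0.6],[0.034,0.03,0.003,0,0,0,0.6],[0.034,0.03,0.003,0,0,0,0.6],[0.034,0.03,0.003,0,0,0,0.6],[0.034,0.03,0.004,0,0,0,0.6],[0.034,0.03,0.004,0,0,0,0.6],[0.034,0.03,0.004,0,0,0,0.6],[0.034,0.03,0.004,0,0,0,0.6],[0.029,0.026,0.004,0,0,0,0.6],[0,0,0,0,0,0,0.6],[0,0,0,0,0,0,0.6]]]'
python3 - <<'E'
from m import *
s=snap('wrist','w1'); print(s['eye'],R.from_matrix(rot(s['attitude'])).as_matrix()[:,2]); go(Rt(RX,[0,0,-1]),rack(0,.108,.20))
E
```

```text
t: 1.4
tcp_pos: [0.2029, -0.5907, 0.2447]
tool_rot: [0.627, 0.779, 0.0, -0.0]
force: [0.5, -0.4, -0.2]
finger_gap: 0.997
gripper_force: 0.0
t: 3.2
tcp_pos: [0.485, -0.0892, 0.2026]
tool_rot: [0.628, 0.778, -0.0, -0.0]
force: [-0.4, 0.1, -0.1]
finger_gap: 0.598
gripper_force: 0.0
[ 0.47008254 -0.01815031  0.33117279] [ 0.06057687 -0.28217898 -0.95744737]
t 3.25 turn units [-0.007 -0.001  0.016] shift units after [0.0004 0.001  0.0034] mm [0.3 0.8 2.7] world [ 0.7  0.5 -2.7]
```

View pics/w1.png

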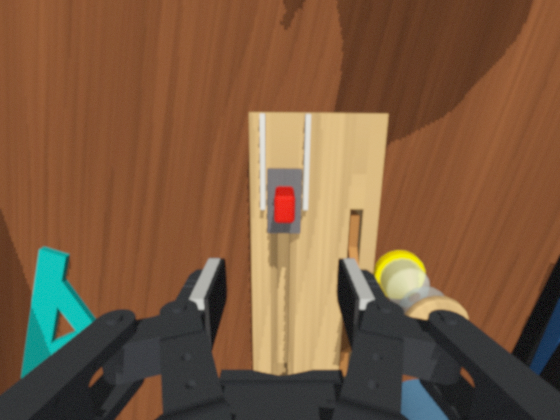

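The wrist view shows the knob at about (285,205), and the keeper plate spans x 266–302 and y 168–233. The empty slot runs down from (282,235) to (282,370), and the rack's +y edge is at row 113.

Run:
```python
from m import *
s=dict(np.load('/tmp/wrist.npz'))
def rk(P): d=P-RO; return np.c_[d@RX,d@RY,P[:,2]]*1000
hsv=cv2.cvtColor(s['pixels'],cv2.COLOR_RGB2HSV).astype(int); h,sa,v=[hsv[...,i] for i in range(3)]
red=((h<6)|(h>174))&(sa>180)&(v>90); m,c,st=comp(s,red,(285,205)); print(st, v[185:225,285])
vv,uu=np.nonzero(m); P=bydepth(s,np.c_[uu,vv]); t=P[:,2]>.084; print('knob top',rk(P[t]).min(0),rk(P[t]).max(0),rk(P[t]).mean(0))
g=(sa<80)&(v<150)&(v>40); g[:150]=0; g[250:]=0; m,c,st=comp(s,g,(270,205)); print('plate',st, rk(plane(s,[[st[0],st[1]],[st[0]+st[2]-1,st[1]+st[3]-1]],.052)))
# slot: dark profile and rack edges
for r in (250,290,330,350):
    row=s['pixels'][r].astype(int).sum(1)[225:345]; i=np.arange(262,305); w=np.clip(430-s['pixels'][r,262:305].astype(int).sum(1),0,None)
    u=(w*i).sum()/max(w.sum(),1); print(r,u.round(1),rk(plane(s,[[u,r]],.045)).round(1), s['pixels'][r,270:296].astype(int).sum(1))
lum=v.copy().astype(int)
P=np.stack(np.meshgrid(np.arange(560),np.arange(420)),-1)
W=bydepth(s,P.reshape(-1,2)).reshape(420,560,3); top=abs(W[...,2]-.045)<.006
for r in (140,180,210,240): 
    u=np.nonzero(top[r,230:410])[0]+230; print('edges',r,u.min(),u.max(),rk(plane(s,[[u.min()-.5,r],[u.max()+.5,r]],.045)).round(1).tolist())
for c in (255,330): 
    u=np.nonzero(top[90:150,c])[0]+90; print('+y edge',c,u.min(),rk(plane(s,[[c,u.min()-.5]],.045)).round(1))
```

```text
[275 187  19  36 644] [149 176 194 200 200 203 203 204 205 208 219 233 242 245 243 239 238 237
 237 237 236 236 235 235 234 234 233 233 234 233 233 231 232 230 227 220
 202 168 125  97]
knob top [-5.01553469 99.13332746 84.01069934] [  8.79396984 120.15849245  93.10695256] [  1.8363934  110.45442433  89.661405  ]
plate [ 267  169   36   65 1357] [[-12.31639368 133.64921518  52.        ]
 [ 18.35880932  76.32711423  52.        ]]
250 276.3 [[-4.7 56.8 45. ]] [381 347 338 326 326 325 334 360 399 415 416 414 421 418 420 418 412 410
 390 393 435 463 466 471 477 490]
290 287.2 [[ 5.8 15.  45. ]] [489 470 461 455 451 440 450 476 516 532 540 541 538 518 473 423 398 389
 390 413 450 466 472 479 491 499]
330 286.3 [[  5.3 -30.3  45. ]] [508 470 446 442 434 425 441 468 494 520 522 523 507 480 440 420 416 400
 400 429 452 460 465 478 506 540]
350 286.4 [[  5.5 -54.4  45. ]] [501 468 441 433 428 431 445 474 500 524 542 537 513 470 434 413 404 394
 417 425 445 456 463 485 516 539]
edges 140 250 385 [[-27.1, 157.0, 45.0], [87.5, 157.4, 45.0]]
edges 180 250 381 [[-28.0, 122.8, 45.0], [87.2, 123.2, 45.0]]
edges 210 251 378 [[-27.7, 95.5, 45.0], [86.9, 95.9, 45.0]]
edges 240 251 376 [[-28.4, 66.7, 45.0], [87.6, 67.0, 45.0]]
+y edge 255 113 [[-22.1 179.3  45. ]]
+y edge 330 113 [[ 39.7 179.5  45. ]]
```

```bash
sed -i 's/^a=np.deg2rad.*/&\nRO=RO+.0024*RX-.0006*RY/' m.py
python3 - <<'E'
from m import *
print(RO);go(Rt(RX,[0,0,-1]),rack(0,.110,.074))
E
```

```text
[ 0.5104723 -0.1950879  0.       ]
t 3.25 turn units [-0.007 -0.001  0.016] shift units after [0.0022 0.004  0.1609] mm [  1.7   3.2 128.7] world [   2.8    2.4 -128.7]
```

```bash
python3 -m pendant '[[[0.002,0.004,0.03,0,0,0,0.6],[0,0,0.03,0,0,0,0.6],[0,0,0.03,0,0,0,0.6],[0,0,0.03,0,0,0,0.6],[0,0,0.025,0,0,0,0.6],[0,0,0.016,0,0,0,0.6],[0,0,0,0,0,0,0.6],[0,0,0,0,0,0,0],[0,0,0,0,0,0,0],[0,0,0,0,0,0,0],[0,0,0,0,0,0,0],[0,0,0,0,0,0,0]]]' 30
```

```text
t: 4.45
tcp_pos: [0.487, -0.0876, 0.0751]
tool_rot: [0.629, 0.778, -0.0, -0.0]
force: [-4.2, -1.4, 6.1]
finger_gap: 0.182
gripper_force: 30.4
```

```bash
python3 -m pendant '[[[0.007,0,0,0,0,0,0],[0.007,0,0,0,0,0,0],[0.007,0,0,0,0,0,0],[0.007,0,0,0,0,0,0],[0.007,0,0,0,0,0,0],[0.007,0,0,0,0,0,0],[0.006,0,0,0,0,0,0],[0.003,0,0,0,0,0,0],[0,0,0,0,0,0,0]]]'
```

```text
t: 5.35
tcp_pos: [0.4789, -0.0486, 0.0751]
tool_rot: [0.628, 0.778, -0.001, 0.001]
force: [-4.6, -6.4, 5.1]
finger_gap: 0.185
gripper_force: 30.4
```

```bash
python3 -m pendant '[[[0.002,0,0,0,0,0,0],[0.002,0,0,0,0,0,0],[0,0,0,0,0,0,0],[0,0,0,0,0,0,0]]]'
```

```text
t: 5.75
tcp_pos: [0.479, -0.0483, 0.0751]
tool_rot: [0.628, 0.778, -0.002, 0.002]
force: [-6.7, -18.6, 4.3]
finger_gap: 0.182
gripper_force: 30.4
```

```bash
python3 -m pendant '[[[-0.004,0,0,0,0,0,0],[0,0,0,0,0,0,0.6],[0,0,0,0,0,0,0.6],[0,0,0,0,0,0,0.6],[0,0,-0.03,0,0,0,0.6],[0,0,-0.05,0,0,0,0.6],[0,0,-0.05,0,0,0,0.6],[0,0,0,0,0,0,0.6]]]'
cat >> m.py <<'E'
b=np.deg2rad(-13.5); SX=np.array([np.cos(b),np.sin(b),0]); SY=np.array([-np.sin(b),np.cos(b),0]); t20=np.deg2rad(20); Z=np.array([0,0,1.])
N=np.cos(t20)*SX+np.sin(t20)*Z; U=-np.sin(t20)*SX+np.cos(t20)*Z; SO=np.array([.4825,.2055,.024]); ST=Rt(N,-U)
E
python3 - <<'E'
from m import *
go(ST,SO+U*.175)
s=snap('top'); hsv=cv2.cvtColor(s['pixels'],cv2.COLOR_RGB2HSV).astype(int)
E
```

```text
t: 6.55
tcp_pos: [0.4828, -0.0481, 0.1825]
tool_rot: [0.628, 0.778, 0.002, 0.005]
force: [0.2, -0.3, 0.7]
finger_gap: 0.599
gripper_force: 0.0
t 6.55 turn units [-2.77  -0.623  3.694] shift units after [ 0.3082 -0.1377 -0.058 ] mm [ 246.6 -110.2  -46.4] world [-58.5 267.6   5.9]
```

```bash
python3 -m pendant '[[[0,0,0,-0.554,-0.125,0.739,0.6],[0,0,0,-0.554,-0.125,0.739,0.6],[0,0,0,-0.554,-0.125,0.739,0.6],[0,0,0,-0.554,-0.125,0.739,0.6],[0,0,0,-0.554,-0.125,0.739,0.6],[0.0385,-0.0172,-0.0072,0,0,0,0.6],[0.0385,-0.0172,-0.0072,0,0,0,0.6],[0.0385,-0.0172,-0.0072,0,0,0,0.6],[0.0385,-0.0172,-0.0072,0,0,0,0.6],[0.0385,-0.0172,-0.0072,0,0,0,0.6],[0.0385,-0.0172,-0.0072,0,0,0,0.6],[0.0385,-0.0172,-0.0072,0,0,0,0.6],[0.0385,-0.0172,-0.0072,0,0,0,0.6],[0,0,0,0,0,0,0.6],[0,0,0,0,0,0,0.6]]]'
python3 - <<'E'
from m import *
s=snap('wrist','w2'); go(ST,SO+U*.175)
E
```

```text
t: 8.1
tcp_pos: [0.4202, 0.2204, 0.184]
tool_rot: [0.774, 0.611, 0.103, 0.131]
force: [0.3, -1.2, 0.2]
finger_gap: 0.595
gripper_force: 0.0
t 8.15 turn units [-0.113  0.008  0.001] shift units after [ 0.001   0.0063 -0.0035] mm [ 0.8  5.  -2.8] world [ 3.8 -0.1  4.3]
```

View pics/w2.png

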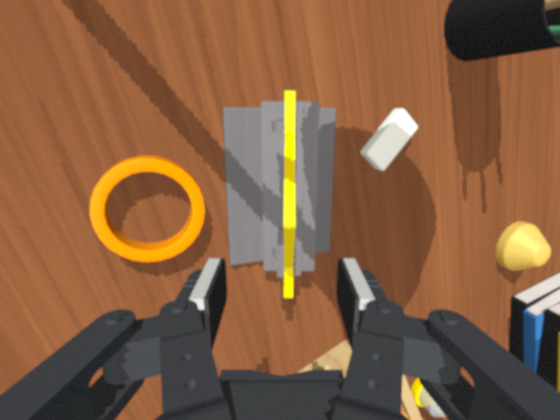

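The wrist view has the plate edge-on at columns 284–297. Its bar ends are at rows 91 and 297, and the tape at (147,208) and the eraser at (388,140) are clear of the fingers.

Run:
```python
from m import *
s=dict(np.load('/tmp/wrist.npz')); e=s['eye']
hsv=cv2.cvtColor(s['pixels'],cv2.COLOR_RGB2HSV).astype(int); h,sa,v=[hsv[...,i] for i in range(3)]
m,c,st=comp(s,(h>20)&(h<38)&(sa>120)&(v>70),(290,190)); print(st)
def loc(P): d=P-SO; return (np.c_[d@N,d@SY,d@U]*1000).round(1)
print('eye',loc(e[None]))
for r in (94,110,130,150,170,190,210,230,250,270,290,294):
    u=np.nonzero(m[r])[0]; g=rays(s,[[u.min()-.5,r],[u.max()+.5,r]]); P=bydepth(s,[[int(u.mean()),r]]); 
    print(r,u.min(),u.max(),'v',v[r,int(u.mean())],loc(P))
def atU(uv,h):
    g=rays(s,[uv])[0]; k=(h-(e-SO)@U)/(g@U); return loc((e+k*g)[None])
print('ends at u=28',atU((290,st[1]-.5),.028),atU((289,st[1]+st[3]-.5),.028))
```

```text
[ 282   89   15  210 2324]
eye [[ -3.3  72.8 300.6]]
94 283 296 v 255 [[-0.8 85.  27.8]]
110 285 294 v 255 [[-0.7 73.2 27.7]]
130 285 294 v 255 [[-0.6 57.9 27.6]]
150 284 294 v 255 [[-0.6 43.7 41.7]]
170 284 294 v 219 [[-0.6 30.4 54.4]]
190 283 294 v 255 [[-1.4 18.3 67.8]]
210 283 295 v 255 [[-0.7  6.7 79.1]]
230 284 294 v 204 [[-0.6 -6.1 84.1]]
250 284 293 v 203 [[ -0.9 -32.3  58.2]]
270 284 293 v 239 [[ -0.5 -65.   27.8]]
290 282 293 v 255 [[ -1.2 -85.9  27. ]]
294 282 293 v 255 [[ -1.2 -90.1  27. ]]
ends at u=28 [[-0.1 89.  28. ]] [[  0.7 -94.1  28. ]]
```

```bash
sed -i 's/ST=Rt(N,-U)/SO=SO-.0007*N-.002*SY; ST=Rt(N,-U)/' m.py
python3 - <<'E'
from m import *
go(ST,SO+U*.063)
E
```

```text
t 8.15 turn units [-0.113  0.008  0.001] shift units after [-0.0015  0.0054  0.1365] mm [ -1.2   4.3 109.2] world [  40.   -10.8 -101.2]
```

```bash
python3 -m pendant '[[[0,0,0,-0.113,0,0,0.6],[-0.0015,0.0054,0,0,0,0,0.6],[0,0,0.03,0,0,0,0.6],[0,0,0.03,0,0,0,0.6],[0,0,0.03,0,0,0,0.6],[0,0,0.025,0,0,0,0.6],[0,0,0.0155,0,0,0,0.6],[0,0,0.006,0,0,0,0.6],[0,0,0,0,0,0,0.6],[0,0,0,0,0,0,0.6]]]'
python3 - <<'E'
from m import *
go(ST,SO+U*.063)
E
```

```text
t: 9.15
tcp_pos: [0.4618, 0.2085, 0.0845]
tool_rot: [0.774, 0.609, 0.108, 0.137]
force: [1.2, -0.2, -0.3]
finger_gap: 0.602
gripper_force: 0.0
t 9.15 turn units [ 0.022  0.001 -0.019] shift units after [-0.0001 -0.0024  0.0013] mm [-0.1 -1.9  1. ] world [-1.4  0.3 -1.6]
```

```bash
python3 -m pendant '[[[0,-0.0024,0,0,0,0,0.6],[0,0,0,0,0,0,0],[0,0,0,0,0,0,0],[0,0,0,0,0,0,0],[0,0,0,0,0,0,0],[0,0,0,0,0,0,0],[0,0,0,0,0,0,0]]]' 40
```

```text
t: 9.85
tcp_pos: [0.4598, 0.2096, 0.0839]
tool_rot: [0.773, 0.609, 0.109, 0.137]
force: [-2.5, 0.7, 5.6]
finger_gap: 0.085
gripper_force: 40.1
```

```bash
python3 -m pendant '[[[0,0,-0.01,0,0,0,0],[0,0,-0.02,0,0,0,0],[0,0,-0.03,0,0,0,0],[0,0,-0.03,0,0,0,0],[0,0,-0.03,0,0,0,0],[0,0,-0.03,0,0,0,0],[0,0,0,0,0,0,0]]]'
python3 - <<'E'
from m import *
go(Rt(RX,-Z),rack(0,0,.18))
E
```

```text
t: 10.55
tcp_pos: [0.4199, 0.2196, 0.1984]
tool_rot: [0.773, 0.609, 0.11, 0.138]
force: [0.4, 0.0, -0.2]
finger_gap: 0.085
gripper_force: 39.5
t 10.55 turn units [ 2.914  0.633 -3.679] shift units after [-0.5306  0.003   0.023 ] mm [-424.5    2.4   18.4] world [  90.6 -414.7  -18.4]
```

```bash
python3 -m pendant '[[[0,0,0,0.583,0.127,-0.736,0],[0,0,0,0.583,0.127,-0.736,0],[0,0,0,0.583,0.127,-0.736,0],[0,0,0,0.583,0.127,-0.736,0],[0,0,0,0.583,0.127,-0.736,0],[-0.0379,0,0,0,0,0,0],[-0.0379,0,0,0,0,0,0],[-0.0379,0,0,0,0,0,0],[-0.0379,0,0,0,0,0,0],[-0.0379,0,0,0,0,0,0],[-0.0379,0,0,0,0,0,0],[-0.0379,0,0,0,0,0,0],[-0.0379,0,0,0,0,0,0],[-0.0379,0,0,0,0,0,0],[-0.0379,0,0,0,0,0,0],[-0.0379,0,0,0,0,0,0],[-0.0379,0,0,0,0,0,0],[-0.0379,0,0,0,0,0,0],[-0.0379,0,0,0,0,0,0],[0,0,0,0,0,0,0]]]'
python3 - <<'E'
from m import *
go(Rt(RX,-Z),rack(0,0,.18)); s=snap('wrist','w3')
E
```

```text
t: 12.55
tcp_pos: [0.5031, -0.2025, 0.1968]
tool_rot: [0.637, 0.771, 0.0, 0.005]
force: [-0.1, -0.3, -1.6]
finger_gap: 0.086
gripper_force: 39.5
t 12.55 turn units [ 0.052  0.063 -0.158] shift units after [0.0071 0.0109 0.021 ] mm [ 5.7  8.7 16.8] world [  7.4   7.4 -16.8]
```

View pics/w3.png

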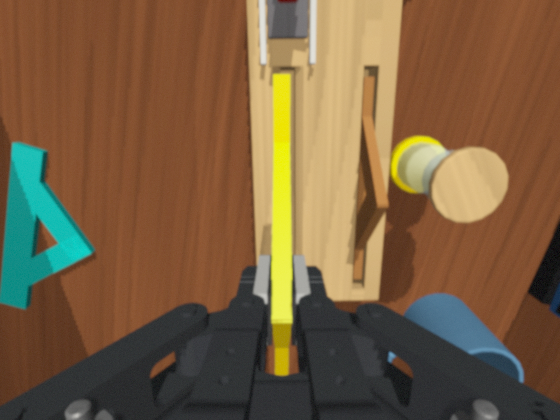

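The wrist view shows the square held straight at columns 273–292, with its +y bar end at row 73. The slot's +y end is at about (288,67), and the keeper plate is clear of it above row 38.

```bash
python3 -m pendant '[[[0,0,0,0.05,0.06,-0.158,0],[0.007,0.011,0,0,0,0,0],[0,0,0,0,0,0,0],[0,0,0,0,0,0,0]]]'
python3 - <<'E'
from m import *
go(Rt(RX,-Z),rack(0,0,.18)); s=snap('wrist'); e=s['eye']
def rk(P): d=P-RO; return (np.c_[d@RX,d@RY,P[:,2]]*1000).round(1)
hsv=cv2.cvtColor(s['pixels'],cv2.COLOR_RGB2HSV).astype(int); h,sa,v=[hsv[...,i] for i in range(3)]
m,c,st=comp(s,(h>20)&(h<38)&(sa>150)&(v>70),(282,150)); print(st)
W=bydepth(s,np.stack(np.meshgrid(np.arange(560),np.arange(420)),-1).reshape(-1,2)).reshape(420,560,3)
for r in range(st[1]+4,300,25):
    u=np.nonzero(m[r])[0]; print(r,u.min(),u.max(),rk(W[r,int(u.mean())][None]), rk(plane(s,[[u.min()-.5,r],[u.max()+.5,r]],W[r,int(u.mean()),2])).tolist())
print('bar end', rk(plane(s,[[c[0],st[1]-.5]],W[st[1]+4,int(c[0]),2])))
top=abs(W[...,2]-.045)<.006
for r in (100,150,200,230):
    u=np.nonzero(top[r,230:420])[0]+230; print('edges',r,u.min(),u.max(),rk(plane(s,[[u.min()-.5,r],[u.max()+.5,r]],.045)).tolist())
g=(sa<80)&(v<150)&(v>40); g[60:]=0; mm,cc,sst=comp(s,g,(288,20)); print('keeper',sst,rk(plane(s,[[sst[0],sst[1]+sst[3]-.5],[sst[0]+sst[2],sst[1]+sst[3]-.5]],.052)))
crop=s['pixels'][0:240,230:420]; cv2.imwrite('pics/w4.png',cv2.resize(crop[:,:,::-1],None,fx=2.5,fy=2.5,interpolation=2))
for r in (58,60,62,64,66,68): print(r,s['pixels'][r,262:316:3].astype(int).sum(1))
E
```

```text
t: 13.0
tcp_pos: [0.5094, -0.1892, 0.198]
tool_rot: [0.627, 0.779, 0.001, -0.001]
force: [-0.1, -0.6, -1.2]
finger_gap: 0.085
gripper_force: 39.5
t 13.00 turn units [-0.005 -0.023  0.053] shift units after [-0.0074 -0.0002  0.0225] mm [-5.9 -0.2 18. ] world [  1.   -5.8 -18. ]
[ 271   74   22  302 5553]
78 273 289 [[-1.000e-01  9.310e+01  1.615e+02]] [[-4.0, 93.0, 161.5], [3.8, 93.1, 161.5]]
103 272 290 [[ -0.   82.  163.1]] [[-4.5, 82.0, 163.1], [4.4, 82.0, 163.1]]
128 273 289 [[  0.   70.6 162.8]] [[-4.0, 70.6, 162.8], [4.1, 70.6, 162.8]]
153 273 289 [[1.000e-01 5.930e+01 1.675e+02]] [[-3.9, 59.3, 167.5], [4.1, 59.3, 167.5]]
178 273 290 [[  0.2  49.4 178.1]] [[-3.7, 49.3, 178.1], [4.5, 49.4, 178.1]]
203 272 290 [[  0.2  39.9 186.4]] [[-3.9, 39.9, 186.4], [4.4, 39.9, 186.4]]
228 272 290 [[  0.3  31.3 194.8]] [[-3.7, 31.3, 194.8], [4.3, 31.4, 194.8]]
253 272 290 [[  0.3  23.4 202.5]] [[-3.5, 23.3, 202.5], [4.2, 23.4, 202.5]]
278 271 292 [[  0.4  16.4 210.5]] [[-3.7, 16.4, 210.5], [4.8, 16.4, 210.5]]
bar end [[ -0.   95.  161.5]]
edges 100 244 386 [[-30.3, 86.9, 45.0], [84.6, 87.7, 45.0]]
edges 150 245 382 [[-30.4, 47.1, 45.0], [85.0, 47.8, 45.0]]
edges 200 246 409 [[-30.7, 3.9, 45.0], [112.7, 4.8, 45.0]]
edges 230 246 374 [[-31.3, -23.9, 45.0], [84.4, -23.2, 45.0]]
keeper [ 261    0   42   59 1780] [[-15.5 116.7  52. ]
 [ 16.4 116.9  52. ]]
58 [330 244 226 232 228 234 228 229 222 240 254 258 272 406 625 650 500 483]
60 [396 378 380 379 381 376 377 374 361 368 372 370 419 456 629 649 503 481]
62 [411 394 402 405 409 402 403 406 407 402 401 404 439 434 635 649 503 485]
64 [472 397 407 402 406 405 406 401 406 407 404 402 401 413 636 640 498 480]
66 [453 401 409 412 407 406 402 407 402 402 401 406 401 410 638 640 498 481]
68 [446 396 406 404 401 399 401 404 409 411 405 404 403 440 634 639 498 484]
```

View pics/w4.png

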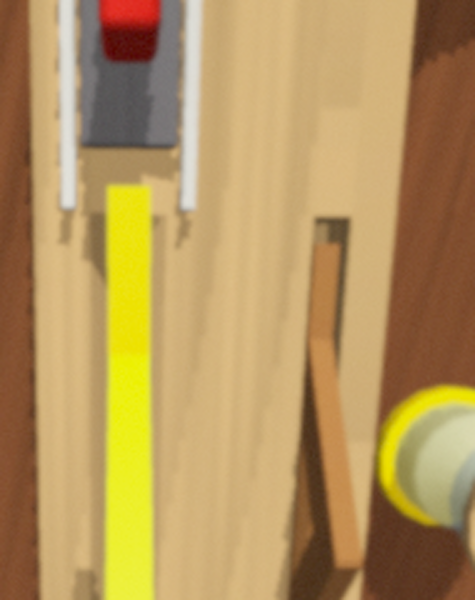

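```bash
python3 -m pendant '[[[-0.0063,0,0,0,0,0.03,0],[0,0,0.02,0,0,0,0],[0,0,0.03,0,0,0,0],[0,0,0.03,0,0,0,0],[0,0,0.02,0,0,0,0],[0,0,0.006,0,0,0,0],[0,0,0.005,0,0,0,0],[0,0,0.005,0,0,0,0],[0,0,0,0,0,0,0]]]'
python3 - <<'E'
from m import *
go(Rt(RX,-Z),rack(0,0,.075))
E
```

```text
t: 13.95
tcp_pos: [0.5105, -0.1953, 0.1055]
tool_rot: [0.629, 0.777, 0.001, -0.001]
force: [-0.4, 1.0, -1.8]
finger_gap: 0.086
gripper_force: 39.4
t 13.95 turn units [ 0.002 -0.018  0.005] shift units after [0.0003 0.0001 0.0381] mm [ 0.2  0.  30.5] world [ -0.    0.2 -30.5]
```

```bash
python3 -m pendant '[[[0,0,0.005,0,0,0,0],[0,0,0.005,0,0,0,0],[0,0,0.005,0,0,0,0],[0,0,0.005,0,0,0,0],[0,0,0.005,0,0,0,0],[0,0,0.005,0,0,0,0],[0,0,0.003,0,0,0,0],[0,0,0.002,0,0,0,0],[0,0,0,0,0,0,0]]]'
```

```text
t: 14.85
tcp_pos: [0.5101, -0.195, 0.077]
tool_rot: [0.629, 0.777, 0.001, -0.001]
force: [0.3, 1.2, -1.1]
finger_gap: 0.085
gripper_force: 39.5
```

```bash
python3 -m pendant '[[[0,0,0.0015,0,0,0,0],[0,0,0.0015,0,0,0,0],[0,0,0,0,0,0,0],[0,0,0,0,0,0,0]]]'
```

```text
t: 15.25
tcp_pos: [0.5104, -0.1951, 0.0759]
tool_rot: [0.629, 0.777, 0.001, -0.001]
force: [-1.3, 1.4, 6.2]
finger_gap: 0.088
gripper_force: 40.6
```

The force reads about 7 N at the expected height, so the square is on the slot bottom. I'll release, rise and look.

```bash
python3 -m pendant '[[[0,0,0,0,0,0,0.35],[0,0,0,0,0,0,0.35],[0,0,0,0,0,0,0.35],[0,0,0,0,0,0,0.35],[0,0,-0.02,0,0,0,0.35],[0,0,-0.04,0,0,0,0.35],[0,0,-0.04,0,0,0,0.35],[0,0,-0.03,0,0,0,0.5],[0,0,0,0,0,0,0.5]]]'
python3 - <<'E'
from m import *
s=snap('wrist'); 
def rk(P): d=P-RO; return (np.c_[d@RX,d@RY,P[:,2]]*1000).round(1)
hsv=cv2.cvtColor(s['pixels'],cv2.COLOR_RGB2HSV).astype(int); h,sa,v=[hsv[...,i] for i in range(3)]
m,c,st=comp(s,(h>20)&(h<38)&(sa>150)&(v>70),(282,200)); print(st)
for r in range(st[1]+3,st[1]+st[3],20):
    u=np.nonzero(m[r])[0]; print(r,u.min(),u.max(),rk(bydepth(s,[[int(u.mean()),r]])))
go(Rt(RX,-Z),rack(0,.1505,.18))
cv2.imwrite('pics/w5.png',s['pixels'][:,:,::-1])
E
```

```text
t: 16.15
tcp_pos: [0.5123, -0.1966, 0.1821]
tool_rot: [0.629, 0.777, 0.001, 0.003]
force: [-0.2, -0.5, -1.2]
finger_gap: 0.499
gripper_force: 0.0
[ 272   85   13  211 2343]
88 273 283 [[ 0.2 86.9 38.9]]
108 273 283 [[ 0.1 72.3 39.9]]
128 273 283 [[ 0.1 57.2 41.4]]
148 273 283 [[ 0.1 43.3 56. ]]
168 273 283 [[ 0.1 30.  67.1]]
188 272 283 [[-0.5 17.9 79.8]]
208 272 283 [[-0.5  6.8 92.2]]
228 273 283 [[ 0.2 -6.8 94.7]]
248 274 283 [[ -0.  -32.7  68.9]]
268 274 283 [[ -0.2 -64.7  39.5]]
288 273 283 [[ -0.2 -84.2  40.7]]
t 16.20 turn units [0.021 0.001 0.007] shift units after [ 0.1893 -0.0007  0.0003] mm [151.4  -0.6   0.2] world [-32.  148.   -0.2]
```

View pics/w5.png

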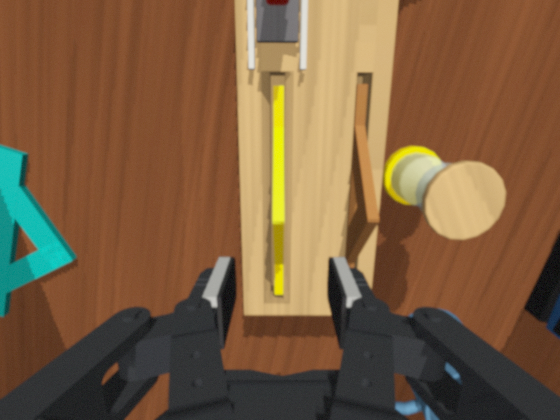

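The square is seated upright at columns 272–284 in the slot: the bar top reads 40 mm (shoulders 5 mm below the rack's top) and it is centred in y. Now I'll go to the knob.

```bash
python3 -m pendant '[[[0.02,0,0,0,0,0,0.6],[0.034,0,0,0,0,0,0.6],[0.034,0,0,0,0,0,0.6],[0.034,0,0,0,0,0,0.6],[0.034,0,0,0,0,0,0.6],[0.023,0,0,0,0,0,0.6],[0.01,-0.001,0,0,0,0,0.6],[0,0,0,0,0,0,0.6],[0,0,0,0,0,0,0.6]]]'
python3 - <<'E'
from m import *
go(Rt(RX,-Z),rack(0,.1503,.074))
E
```

```text
t: 17.1
tcp_pos: [0.478, -0.0477, 0.1788]
tool_rot: [0.629, 0.777, 0.001, -0.001]
force: [-1.3, -0.2, 0.4]
finger_gap: 0.599
gripper_force: 0.0
t 17.10 turn units [-0.007 -0.023  0.008] shift units after [-0.0007  0.0014  0.1309] mm [ -0.6   1.1 104.8] world [   1.2   -0.3 -104.8]
```

```bash
python3 -m pendant '[[[-0.0007,0.0014,0.03,0,0,0,0.6],[0,0,0.03,0,0,0,0.6],[0,0,0.03,0,0,0,0.6],[0,0,0.025,0,0,0,0.6],[0,0,0.015,0,0,0,0.6],[0,0,0,0,0,0,0.6],[0,0,0,0,0,0,0],[0,0,0,0,0,0,0],[0,0,0,0,0,0,0],[0,0,0,0,0,0,0],[0,0,0,0,0,0,0]]]' 30 && python3 -m pendant '[[[-0.007,0,0,0,0,0,0],[-0.007,0,0,0,0,0,0],[-0.007,0,0,0,0,0,0],[-0.007,0,0,0,0,0,0],[-0.007,0,0,0,0,0,0],[-0.007,0,0,0,0,0,0],[-0.007,0,0,0,0,0,0],[-0.004,0,0,0,0,0,0],[0,0,0,0,0,0,0]]]'
```

```text
t: 18.2
tcp_pos: [0.4788, -0.048, 0.0762]
tool_rot: [0.629, 0.777, 0.0, -0.001]
force: [-2.8, -3.4, 7.0]
finger_gap: 0.181
gripper_force: 30.6
t: 19.1
tcp_pos: [0.4873, -0.0893, 0.0762]
tool_rot: [0.629, 0.777, 0.0, -0.001]
force: [-4.5, -2.5, 8.8]
finger_gap: 0.181
gripper_force: 30.8
```

```bash
python3 -m pendant '[[[-0.002,0,0,0,0,0,0],[-0.002,0,0,0,0,0,0],[-0.002,0,0,0,0,0,0],[-0.001,0,0,0,0,0,0],[0,0,0,0,0,0,0],[0,0,0,0,0,0,0]]]'
```

```text
t: 19.7
tcp_pos: [0.4879, -0.0923, 0.0762]
tool_rot: [0.63, 0.777, 0.001, -0.003]
force: [-2.9, 7.3, 9.2]
finger_gap: 0.186
gripper_force: 31.0
```

The travel is 45 mm and the stop force shows, so I'll back off the command, release, rise and check.

```bash
python3 -m pendant '[[[0.002,0,0,0,0,0,0],[0,0,0,0,0,0,0.6],[0,0,0,0,0,0,0.6],[0,0,0,0,0,0,0.6],[0,0,-0.03,0,0,0,0.6],[0,0,-0.05,0,0,0,0.6],[0,0,-0.06,0,0,0,0.6],[0,0,0,0,0,0,0.6],[0,0,0,0,0,0,0.6]]]'
python3 - <<'E'
from m import *
s=snap('wrist','w6')
def rk(P): d=P-RO; return (np.c_[d@RX,d@RY,P[:,2]]*1000).round(1)
hsv=cv2.cvtColor(s['pixels'],cv2.COLOR_RGB2HSV).astype(int); h,sa,v=[hsv[...,i] for i in range(3)]
W=bydepth(s,np.stack(np.meshgrid(np.arange(560),np.arange(420)),-1).reshape(-1,2)).reshape(420,560,3)
g=(sa<80)&(v<150)&(v>40)&(abs(W[...,2]-.052)<.01); n,l,st,c=cv2.connectedComponentsWithStats(g.astype(np.uint8)); k=1+st[1:,4].argmax(); print(st[k],rk(plane(s,[[c[k][0],st[k][1]-.5],[c[k][0],st[k][1]+st[k][3]-.5]],.052)))
E
```

```text
t: 20.6
tcp_pos: [0.4897, -0.0937, 0.1881]
tool_rot: [0.629, 0.777, 0.001, 0.0]
force: [-0.7, 0.6, -0.2]
finger_gap: 0.6
gripper_force: 0.0
[ 260  170   38   68 1459] [[ -0.3 131.   52. ]
 [ -0.4  72.9  52. ]]
```

View pics/w6.png

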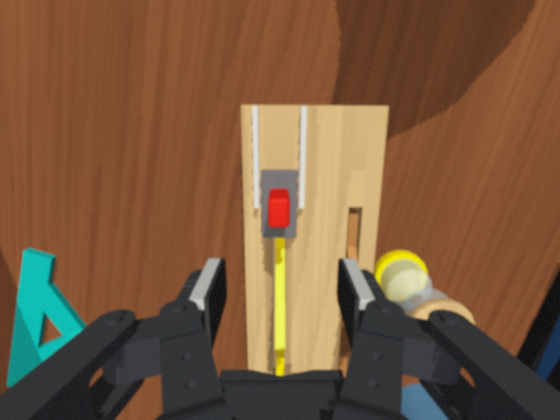

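The wrist view shows the keeper over the square's end, with its plate at rows 170–238 and inner end about 0.9 mm short of shut, which is within pixel error. To be sure I'll regrip, push it shut again, and release without backing off.

```bash
python3 -m pendant '[[[0.002,-0.001,0.03,0,0,0,0.6],[0,0,0.04,0,0,0,0.6],[0,0,0.04,0,0,0,0.6],[0,0,0.03,0,0,0,0.6],[0,0,0,0,0,0,0.6],[0,0,0,0,0,0,0],[0,0,0,0,0,0,0],[0,0,0,0,0,0,0],[0,0,0,0,0,0,0],[-0.002,0,0,0,0,0,0],[-0.002,0,0,0,0,0,0],[-0.001,0,0,0,0,0,0],[0,0,0,0,0,0,0]]]' 30 && python3 -m pendant '[[[0,0,0,0,0,0,0.6],[0,0,0,0,0,0,0.6],[0,0,0,0,0,0,0.6],[0,0,-0.03,0,0,0,0.6],[0,0,-0.05,0,0,0,0.6],[0,0,-0.06,0,0,0,0.6],[0,0,0,0,0,0,0.6],[0,0,0,0,0,0,0.6]]]'
python3 - <<'E'
from m import *
s=snap('wrist')
def rk(P): d=P-RO; return (np.c_[d@RX,d@RY,P[:,2]]*1000).round(1)
hsv=cv2.cvtColor(s['pixels'],cv2.COLOR_RGB2HSV).astype(int); h,sa,v=[hsv[...,i] for i in range(3)]
W=bydepth(s,np.stack(np.meshgrid(np.arange(560),np.arange(420)),-1).reshape(-1,2)).reshape(420,560,3)
g=(sa<80)&(v<150)&(v>40)&(abs(W[...,2]-.052)<.01); n,l,st,c=cv2.connectedComponentsWithStats(g.astype(np.uint8)); k=1+st[1:,4].argmax(); print(st[k],rk(plane(s,[[c[k][0],st[k][1]-.5],[c[k][0],st[k][1]+st[k][3]-.5]],.052)))
m,c,st=comp(s,(h>20)&(h<38)&(sa>150)&(v>70),(282,300)); 
for r in range(st[1]+3,st[1]+st[3],25):
    u=np.nonzero(m[r])[0]; print(r,rk(bydepth(s,[[int(u.mean()),r]])))
E
```

```text
t: 21.95
tcp_pos: [0.4878, -0.0923, 0.0759]
tool_rot: [0.63, 0.777, 0.002, -0.003]
force: [1.2, 13.1, 5.9]
finger_gap: 0.184
gripper_force: 31.8
t: 22.75
tcp_pos: [0.4893, -0.0965, 0.1883]
tool_rot: [0.629, 0.777, 0.001, 0.001]
force: [-0.7, 0.0, -0.4]
finger_gap: 0.6
gripper_force: 0.0
[ 262  167   38   68 1489] [[ -0.4 130.7  52. ]
 [ -0.5  72.9  52. ]]
238 [[-0.5 65.  40. ]]
263 [[-0.5 46.6 52.4]]
288 [[ 0.3 31.3 68.3]]
313 [[-0.6 17.5 83.8]]
338 [[-0.6  2.9 95.7]]
363 [[  0.3 -69.5  40.4]]
```

The keeper sits at its stop, the square is seated at the right height, and the robot is clear of everything.

```bash
python3 -c "
from station import job; print(job.sign_off())"
```

```text
the job is handed in; nothing more can be done
None
```

The set square is seated in the slot, the keeper is pushed fully shut over its end, the gripper is clear, and the job was handed in at about 23 s (limit 67 s); the hand-in returned no verdict.

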